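Weigh a stock tin on the bench scale

ROBOT

A 7-joint arm with a two-finger parallel gripper is mounted at the origin on a cart in front of the work surface, level with it; the furniture and walls round the work are solid. World frame = base frame: x ahead of the robot, y to its left, z up, the work surface at z = 0. Lengths are in m, angles in rad, forces in N, time in s.
With the tool pointing down it reaches from about 0.425 to 0.95 m from the base axis. Payload 4.7 kg.
Tool frame: the origin (TCP) lies midway between the tips of the shut fingers; the grasp point (between the pads) lies 19 mm behind it; z points along the fingers, y is the line along which they close (so a half turn about z gives the same grasp; the last joint's range is limited). The gripper opens to 87 mm and grips with 3 to 60 N. Pads are 19 mm wide; open, the fingers measure 117 mm over their backs; the gripper's body (75 mm by 190 mm) begins 51 mm behind the grasp point.
Start: joints at [-1.302, 0.469, -0.049, 1.532, 0.024, 1.141, -0.082], TCP at [0.198, 0.645, 0.223] pointing down, gripper open.
Joint ranges: [-2.59, 2.59], [-0.33, 1.99], [-1.39, 1.29], [0.1, 2.45], [-1.04, 4.18], [0.21, 1.99], [-2.66, 2.66]. Speed limits (rad/s): [2.57, 2.57, 3.14, 3.14, 3.14, 3.14, 3.14].

INTERFACE

Orientations are given as a unit quaternion [w, x, y, z].
In Python, from bench import arm, camrig, workorder gives the robot as it stands (arm), with the cameras (camrig) and the job (workorder). Calls block until the motion is done:
- arm.move_to(position, orientation): joint-space move of the TCP to a pose.
- arm.line_to(position, frame=None, feed=0.15, f_stop=None): straight line of the TCP; frame=None keeps the orientation; feed is the mean speed in m/s. With f_stop (N) it stops when the force on the tool has changed by that much, and returns True; else False.
- arm.set_joints(angles): joint-space move.
- arm.gripper_to(opening, grip_force=None): finger opening in m; grip_force is the grip in N (None keeps the last); returns when the fingers have stopped.
- arm.hold(seconds).
- arm.ik(position, orientation): joint angles nearest the present ones, or None.
- camrig.snapshot(name): name is "side" or "top" or "wrist"; returns the picture (400x640x3 uint8, red, green, blue); there is no depth.
- camrig.calibration(name): a dict with "fovy" (degrees; the focal length in pixels is half the picture's height over the tangent of half this angle, whatever the lens; pixels are square), "cx", "cy" (the principal point, pixels), "k1" (the pictures are not rectified: a ray, as slopes to the right and down, at radius r is drawn at 1 + k1 r^2 times it, then the intrinsics apply), "rvec" (rotation vector, rad) and "tvec" (3), from world to camera coordinates, as OpenCV has them. Camera axes: x right, y down, z forward; pixel columns grow to the right and rows downward; lengths in m; the calibration is good to about 2 mm. A picture is of the moment at which its call begins: read the wrist's pose just before it. calibration takes no time and is no camera call; for the wrist camera it gives the pose at the moment of the call.
A pose or a line that the arm cannot do raises arm.Unreachable and nothing moves.
- workorder.finish_job(): hands the job in; it is judged then, once.
Readings, each from a call of its own:
- arm.current_time_s(): time.
- arm.current_joints(): joint angles.
- arm.current_joint_vel(): joint speeds.
- arm.current_joint_torque(): joint torques, N m.
- arm.current_ee_pos(): TCP position.
- arm.current_tcp_rot(): TCP orientation.
- arm.current_force(): force on the tool from outside, world axes, zero at the start.
- arm.current_ft_torque(): the same for the moment, N m.
- arm.current_finger_gap(): finger opening in m.
- arm.current_gripper_force(): force on a finger pad.
Only numpy, scipy, OpenCV 4.12 (cv2) and the standard library are available. Lean on these libraries where they do the work, as an engineer would, in place of code of your own. Each camera call takes 0.05 s, during which the arm holds its last target. There are 200 camera calls.

TASK

Weigh the short food tin on the bench scale. First slide the transport lock fully back to its end stop; then, with the pan empty, press the round key (on) and after it the square key (zero), set the tin down gently, upright, in the middle of the pan and let go of it, and last press the long bar key to record the weight. Press each key fully, one at a time, let it come up again, leave the tin on the pan, and leave the other things on the bench where they are.

Things in the scene. Friction and masses are not known exactly. Their poses are not given: they have to be found in the camera images.
- scale: bench scale, fixed; white body 240 (x) x 220 (y) mm, deck 45 high, turned up to 0.25 rad. Origin: centre of its underside, on the bench; x to its rear (away from the robot), y to its left, z up. Keys in a row at x = -85, y = -66, 0 and 66 mm; display housing 11 mm above the deck at x = -48 to -22, y = -85 to 25 mm; pan behind it; lock at the left rear
- pan_center (a point): centre of the top face of the square steel pan (130 x 130 mm, fixed, flat, 13 mm above the deck, 58 mm above the bench); at x = +50, y = -30 mm of the scale; axes as the scale's
- lock (a joint): transport lock of the scale, slide in m: 0 at the front (locked), 0.060 at the rear end stop (unlocked); grows as the grip moves along the scale's +x; starts between 0 and 0.02; friction about 1.5 N, stays where it is left
- lock_grip (a point): centre of the top of the lock's grip, a ribbed black block 20 long (x) x 14 wide (y), standing from the deck to 29 mm above it (foot 26 x 16 x 4 mm), at y = 85, x = 20 mm + joint value; axes as the scale's. Track from x = -6 to 102 mm, rails 2.5 and rear stop strip 4.5 mm high
- tin: the short food tin to weigh, closed upright cylinder 57 mm in diameter and 72 high, about 0.18 kg, loose on the bench to the right of the scale; it may have changed places with the taller drinks can. Origin: centre of its underside, z up
- drink_can: bystander: taller drinks can, 66 mm in diameter, 115 high, loose. Origin: centre of its underside
- flat_tin: bystander: flat oblong fish tin, 63 x 105 mm, 24 high, loose. Origin: centre of its underside
- timer: bystander: round dial timer, 66 mm in diameter, 40 high, loose. Origin: centre of its underside
- tape_roll: bystander: small roll of tape lying flat, 57 mm across, 19 high, loose. Origin: centre of its underside
- brush: bystander: scrubbing brush, 30 x 85 mm, 55 high, loose. Origin: centre of its underside
- round_key (a joint): black spring key of the scale, round, 32 mm in diameter: travel in m, 0 up, 0.006 fully down (pressed straight down; 1.5 N to start, 4.5 N fully down); springs back. The three keys are in any order in the row
- round_key_top (a point): centre of the top of the round key (20 mm above the deck when up, 15 mm above its white 50 x 56 mm surround); moves with the key; axes as the scale's
- square_key (a joint): black spring key of the scale, square, 29 x 29 mm: travel in m, 0 up, 0.006 fully down (pressed straight down; 1.5 N to start, 4.5 N fully down); springs back. The three keys are in any order in the row
- square_key_top (a point): centre of the top of the square key (20 mm above the deck when up, 15 mm above its white 50 x 56 mm surround); moves with the key; axes as the scale's
- bar_key (a joint): black spring key of the scale, a long bar, 16 (x) x 46 (y) mm: travel in m, 0 up, 0.006 fully down (pressed straight down; 1.5 N to start, 4.5 N fully down); springs back. The three keys are in any order in the row
- bar_key_top (a point): centre of the top of the bar key (20 mm above the deck when up, 15 mm above its white 50 x 56 mm surround); moves with the key; axes as the scale's

How it is judged:
On the way, in this order (a step that is already met when the one before it is completed fails the run):
1. the transport lock is at its rear end stop (within 4 mm) (value of joint lock above 0.056 m), for 0.1 s.
2. the round key is pressed (over 4.5 of its 6 mm) (value of joint round_key above 0.0045 m), for 0.04 s.
3. the square key is pressed (over 4.5 of its 6 mm) (value of joint square_key above 0.0045 m), for 0.04 s.
4. the tin stands upright on the pan, within 35 mm of its centre, let go (horizontal distance between tin and pan_center below 0.035 m and z of tin in the frame of pan_center between -0.004 and 0.004 m and angle between tin's own z axis and vertical below 0.1 rad and contact force between the fingers and tin below 0.1 N), for 0.2 s.
5. the bar key is pressed (over 4.5 of its 6 mm) (value of joint bar_key above 0.0045 m and horizontal distance between tin and pan_center below 0.035 m and z of tin in the frame of pan_center between -0.004 and 0.004 m and angle between tin's own z axis and vertical below 0.1 rad), for 0.04 s.
At the end, for the whole second after the job is handed in: the tin stands at rest and upright (within 0.1 rad) on the pan, its centre within 35 mm of the pan's centre; the lock is within 4 mm of its rear end stop; all three keys are up again (within 1.5 mm) (horizontal distance between tin and pan_center below 0.035 m and z of tin in the frame of pan_center between -0.004 and 0.004 m and angle between tin's own z axis and vertical below 0.1 rad and linear speed of tin below 0.02 m/s and value of joint lock above 0.056 m and value of joint each of round_key, square_key, bar_key below 0.0015 m); the robot touches nothing.
It fails at once if a key pressed (over 3 mm) before the lock is at its end stop (not (value of joint lock above 0.056 m) and value of joint any of round_key, square_key, bar_key above 0.003 m).
It fails at once if the bar key pressed (over 3 mm) while the tin is not on the pan, or the round or square key while it is ((value of joint bar_key above 0.003 m and not (horizontal distance between tin and pan_center below 0.035 m and z of tin in the frame of pan_center between -0.004 and 0.004 m and angle between tin's own z axis and vertical below 0.1 rad)) or ((horizontal distance between tin and pan_center below 0.035 m and z of tin in the frame of pan_center between -0.004 and 0.004 m and angle between tin's own z axis and vertical below 0.1 rad) and value of joint any of round_key, square_key above 0.003 m)).
It fails at once if two keys pressed (over 3 mm) at once (value of joint each of round_key, square_key above 0.003 m or value of joint each of round_key, bar_key above 0.003 m or value of joint each of square_key, bar_key above 0.003 m).
It fails at once if the tin let go more than 12 mm above the pan (horizontal distance between tin and pan_center below 0.09 m and z of tin in the frame of pan_center above 0.012 m and contact force between the fingers and tin below 0.05 N).
It fails at once if a bystander (drinks can, flat tin, timer, tape roll or brush) moved by more than 30 mm (distance of any of drink_can, flat_tin, timer, tape_roll, brush from where it was at the start of the episode above 0.03 m).
It also fails if it takes over 72 s, if anything falls off the work surface, if the arm or the gripper's body presses on something with over 40 N, if the wrist force passes 120 N, or if a joint passes its speed limit or range.

## Working session

There is one attempt and no reset: what is moved stays moved. The work goes in short steps, each a Python script; the robot and the scene stay as the last script left them, time stands still between calls to the robot, and variables do not carry over. Pictures are saved under pics/ and viewed, at most 13 in all, crops included, and the job is handed in when it is done.

```bash
ls; mkdir -p pics
python3 - <<'E'
from bench import arm, camrig, workorder
import cv2
for n in("top","side"):
    im=camrig.snapshot(n); cv2.imwrite(f"pics/{n}0.png",im[:,:,::-1]); print(n,camrig.calibration(n))
print(arm.current_time_s(),arm.current_tcp_rot())
E
```

```text
bench.py
pics
top {'fovy': 57.42307149921575, 'cx': 316.3082622553086, 'cy': 198.828143359166, 'k1': -0.04205151819850604, 'rvec': array([ 2.13048286, -2.14077361,  0.20337771]), 'tvec': array([0.06059657, 0.53421242, 0.98933781])}
side {'fovy': 42.90298133439033, 'cx': 318.7068503307106, 'cy': 199.70271895251716, 'k1': 0.010567602339133595, 'rvec': array([ 2.10028263, -0.38004393,  0.23657326]), 'tvec': array([-0.48672557,  0.19796466,  1.62493782])}
0.1 [-1.11154733e-04  1.48302548e-01  9.88941649e-01 -8.70048436e-04]
```

View pics/top0.png

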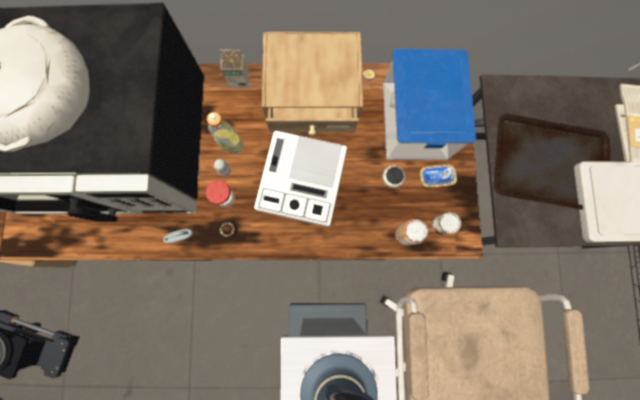

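View pics/side0.png

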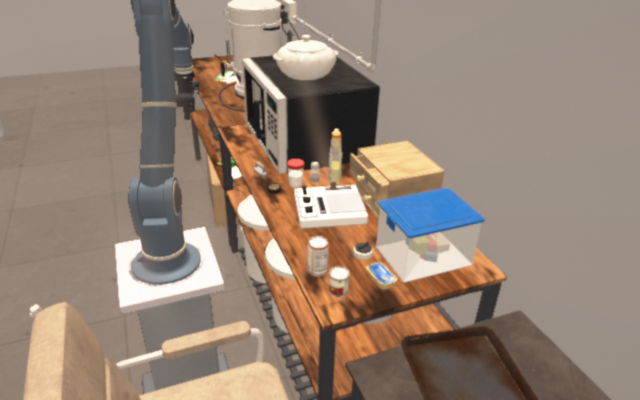

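The top view shows the scale around (300,178). Its keys are bar (270,199), round (294,204) and square (317,209), and the lock is at (275,157). The short tin is at (447,223), the drinks can at (411,232), and a drawer cabinet stands close behind the scale. In the side view the short tin is at (339,281) and the taller can at (318,256), which confirms which is which.

```bash
cat > h.py <<'E'
import numpy as np, cv2
from scipy.spatial.transform import Rotation as R
def ray(c,uv):
    f=200/np.tan(np.radians(c["fovy"])/2)
    d=(np.asarray(uv,float).reshape(-1,2)-[c["cx"],c["cy"]])/f
    s=d.copy()
    for _ in range(20): s=d/(1+c["k1"]*(s**2).sum(1,keepdims=True))
    M=cv2.Rodrigues(np.array(c["rvec"]))[0]; o=-M.T@c["tvec"]
    return o,np.c_[s,np.ones(len(s))]@M
def plane(c,uv,z):
    o,d=ray(c,uv); return o+d*((z-o[2])/d[:,2:])
def pix(c,P):
    f=200/np.tan(np.radians(c["fovy"])/2); M=cv2.Rodrigues(np.array(c["rvec"]))[0]
    q=np.atleast_2d(P)@M.T+c["tvec"]; s=q[:,:2]/q[:,2:]; s=s*(1+c["k1"]*(s**2).sum(1,keepdims=True))
    return s*f+[c["cx"],c["cy"]]
def down(yaw,tilt=0):
    "tool down, tool y along world direction yaw+90deg; tilt leans the body toward -x of the yaw frame"
    q=(R.from_euler('z',yaw)*R.from_euler('y',-tilt)*R.from_euler('x',np.pi)).as_quat()
    return q[[3,0,1,2]]
E
python3 - <<'E'
from bench import arm, camrig, workorder
from h import *
c=camrig.calibration("top"); im=cv2.imread("pics/top0.png")
p=plane(c,[[275,132],[347,148],[329,224],[255,208]],.045); print("corners RL RR FR FL",p.round(3)); print("ctr",p.mean(0))
print("keys",plane(c,[[270,199],[294,204],[317,209]],.065).round(3))
print("tin",plane(c,[[447,217]],.072).round(3),"can",plane(c,[[411,229]],.115).round(3))
print("cabinet front top z.12/.2",plane(c,[[263,104],[360,106]],.15).round(3),plane(c,[[264,122],[357,130]],.05).round(3))
print("blue bin front",plane(c,[[397,140],[470,143]],.15).round(3))
cs=camrig.calibration("side");print("side cab top-front",plane(cs,[[353,152]],.1),plane(cs,[[353,152]],.15),plane(cs,[[353,152]],.2))
C=p.mean(0); 
q0=arm.current_tcp_rot();print(q0, R.from_quat(np.r_[q0[1:],q0[0]]).as_matrix().round(2))
for z in (.3,.4):
  for yaw in (-.2,0,np.pi-.2,np.pi/2):
    j=arm.ik([C[0]-.03,C[1],z],down(yaw)); print(z,yaw,None if j is None else np.round(j,2))
cw=camrig.calibration("wrist"); M=cv2.Rodrigues(cw["rvec"])[0]; print("wrist cam pos",-M.T@cw["tvec"],"axis",M[2],cw["fovy"],arm.current_ee_pos())
E
```

```text
corners RL RR FR FL [[ 0.735  0.178  0.045]
 [ 0.685 -0.033  0.045]
 [ 0.463  0.023  0.045]
 [ 0.509  0.231  0.045]]
ctr [0.59799616 0.09996917 0.045     ]
keys [[0.531 0.187 0.065]
 [0.517 0.12  0.065]
 [0.503 0.057 0.065]]
tin [[ 0.478 -0.304  0.072]] can [[ 0.441 -0.189  0.115]]
cabinet front top z.12/.2 [[ 0.775  0.201  0.15 ]
 [ 0.769 -0.059  0.15 ]] [[ 0.764  0.211  0.05 ]
 [ 0.739 -0.063  0.05 ]]
blue bin front [[ 0.673 -0.155  0.15 ]
 [ 0.666 -0.35   0.15 ]]
side cab top-front [[0.80188858 0.33947391 0.1       ]] [[0.75766853 0.24835505 0.15      ]] [[0.71344849 0.15723619 0.2       ]]
[-1.11154733e-04  1.48302548e-01  9.88941649e-01 -8.70048436e-04] [[-0.96  0.29 -0.  ]
 [ 0.29  0.96 -0.  ]
 [-0.   -0.   -1.  ]]
0.3 -0.2 [-0.84  0.29  0.76  1.7  -0.21  1.23 -1.8 ]
0.3 0 [-0.84  0.29  0.76  1.7  -0.21  1.23 -1.6 ]
0.3 2.941592653589793 [-0.56  0.25  0.38  1.69 -0.1   1.22  1.22]
0.3 1.5707963267948966 [-0.69  0.27  0.55  1.7  -0.15  1.22 -0.1 ]
0.4 -0.2 [-0.83  0.23  0.74  1.54 -0.16  1.43 -1.85]
0.4 0 [-0.84  0.23  0.75  1.54 -0.16  1.43 -1.65]
0.4 2.941592653589793 [-0.58  0.21  0.41  1.52 -0.08  1.43  1.21]
0.4 1.5707963267948966 [-0.72  0.22  0.59  1.53 -0.12  1.43 -0.12]
wrist cam pos [0.12712374 0.66574398 0.38406401] axis [ 0.25979306 -0.08317866 -0.9620753 ] 71.45696812390536 [0.19785872 0.64478889 0.22160541]
```

Run:
```python
from bench import arm, camrig, workorder
from h import *
arm.line_to([.2,.45,.36],feed=.25)
arm.move_to([.53,.10,.33],down(np.pi-.22))
c=camrig.calibration("wrist"); im=camrig.snapshot("wrist"); cv2.imwrite("pics/w1.png",im[:,:,::-1]); np.save("w1.npy",c,allow_pickle=True)
print(arm.current_time_s(),arm.current_ee_pos(),arm.current_joints().__repr__())
```

```text
3.0167 [0.5297499  0.1015222  0.32984867] array([-0.71329733,  0.16988666,  0.52241685,  1.73028939, -0.08897242,
        1.26513562,  1.18303233])
```

View pics/w1.png

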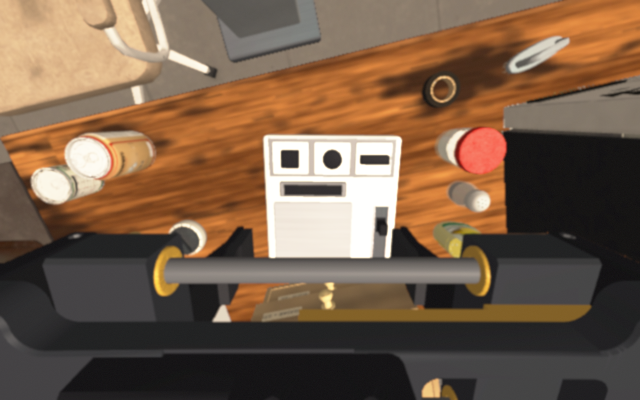

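The wrist view shows the keys as square (290,158), round (332,158) and bar (374,159). The lock grip is near (381,226), and the tin's top is at (52,184) beside the can's top at (91,157). Next I compute poses from these.

Run:
```python
from bench import arm, camrig, workorder
from h import *
c=np.load("w1.npy",allow_pickle=True).item(); im=cv2.imread("pics/w1.png"); g=cv2.cvtColor(im,cv2.COLOR_BGR2GRAY)
def blobs(x0,y0,x1,y1,t):
    n,l,s,ce=cv2.connectedComponentsWithStats((g[y0:y1,x0:x1]<t).astype(np.uint8))
    return [(ce[i]+[x0,y0],s[i]+[x0,y0,0,0,0]) for i in range(1,n) if s[i][4]>60]
ks=sorted(blobs(272,142,396,176,80),key=lambda b:b[0][0])
print([(k[0].round(1),k[1]) for k in ks])
P=np.array([plane(c,k[0],.0635)[0] for k in ks]); print(P)
src=np.array([[-.085,-.066],[-.085,0],[-.085,.066]])
d=P[2]-P[0]; yaw=np.arctan2(-d[0],d[1]); print("keyspan",np.hypot(*d[:2]),"yaw",yaw)
Rm=np.array([[np.cos(yaw),-np.sin(yaw)],[np.sin(yaw),np.cos(yaw)]])
o=P[:,:2].mean(0)-Rm@[-.085,0]; print("origin",o)
for b in blobs(280,180,350,200,80): print("display",Rm.T@(plane(c,b[0],.056)[0,:2]-o))
# scale outline white corners
m=cv2.inRange(cv2.cvtColor(im,cv2.COLOR_BGR2HSV),(0,0,170),(179,40,255)); m[:120]=0;m[260:]=0;m[:,:240]=0;m[:,420:]=0
cn=max(cv2.findContours(m,0,2)[0],key=cv2.contourArea)[:,0]; q=np.array([(plane(c,p,.045)[0,:2]-o)@Rm for p in cn])
print("outline x",q[:,0].min(),"y",np.percentile(q[:,1],2),np.percentile(q[:,1],98),q[:,1].min(),q[:,1].max())
for p in [(381,222),(381,227)]: print("grip?",p,Rm.T@(plane(c,p,.074)[0,:2]-o))
crop=cv2.resize(im[190:262,350:420],None,fx=5,fy=5,interpolation=cv2.INTER_CUBIC)
crop2=cv2.resize(im[120:220,20:160],None,fx=3.2,fy=3.2,interpolation=cv2.INTER_CUBIC)
cv=np.zeros((360,800,3),np.uint8); cv[:360,:350]=crop[:360]; cv[:320,350:798]=crop2
cv2.imwrite("pics/crop1.png",cv)
print("tin",plane(c,[52,184],.072),"can",plane(c,[91,157],.115))
```

```text
[(array([289.5, 158.5]), array([282, 151,  16,  16, 256])), (array([331.8, 159. ]), array([324, 151,  17,  17, 233])), (array([374.2, 159.5]), array([361, 156,  27,   8, 211]))]
[[0.50226941 0.05526172 0.0635    ]
 [0.51711341 0.11863608 0.0635    ]
 [0.53184191 0.18224063 0.0635    ]]
keyspan 0.1303770560216523 yaw -0.2288142343504222
origin [0.59985947 0.09943287]
display [-0.03405478 -0.02871087]
outline x -0.11920743889558362 y -0.1075738358555611 0.10900887984488866 -0.10775948782183928 0.10917422061097472
grip? (381, 222) [0.01340381 0.08043971]
grip? (381, 227) [0.02195754 0.08102986]
tin [[ 0.46087111 -0.31026927  0.072     ]] can [[ 0.43744557 -0.19813079  0.115     ]]
```

View pics/crop1.png

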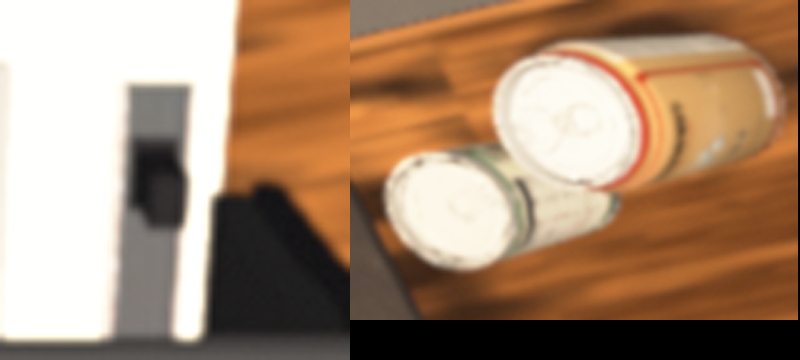

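```bash
cat >> h.py <<'E'
YAW=-.2288; O=np.array([.5999,.0994])
def W(x,y,z):
    "scale x,y and height above bench -> world"
    c,s=np.cos(YAW),np.sin(YAW); return np.array([O[0]+c*x-s*y,O[1]+s*x+c*y,z])
def S(p):
    c,s=np.cos(YAW),np.sin(YAW); d=np.asarray(p)[:2]-O; return np.array([c*d[0]+s*d[1],-s*d[0]+c*d[1],p[2]])
E
python3 - <<'E'
from bench import arm, camrig, workorder
from h import *
q=down(np.pi+YAW,-.15)
print("tool z",R.from_quat(np.r_[q[1:],q[0]]).as_matrix()[:,2])
for x in(.025,.086): print(arm.ik(W(x,.085,.056),q))
arm.gripper_to(.045,10)
arm.move_to(W(.025,.085,.16),q)
hit=arm.line_to(W(.025,.085,.056),feed=.08,f_stop=8); print("down hit",hit,S(arm.current_ee_pos()))
if not hit:
    arm.gripper_to(0.0,12); print("gap",arm.current_finger_gap(),arm.current_gripper_force())
    f0=arm.current_force()
    print("stop",arm.line_to(W(.092,.085,.056),feed=.05,f_stop=14),S(arm.current_ee_pos()),arm.current_force()-f0,arm.current_finger_gap())
print(arm.current_time_s())
E
```

```text
tool z [ 0.14554367 -0.03389391 -0.98877108]
[-0.67565987  0.6068741   0.42621829  1.81959764 -0.26489832  0.64566488
  1.21114087]
[-0.62628252  0.68418919  0.45593318  1.68451163 -0.32148594  0.71588482
  1.29217849]
down hit False [0.02543877 0.08522369 0.05665844]
gap 0.0138899173113161 11.998427957296371
stop True [0.06619484 0.08745869 0.05606804] [-5.50074946 -5.91339449  8.57561616] 0.013661894398608444
7.825
```

Run:
```python
from bench import arm, camrig, workorder
from h import *
print(arm.current_force(),arm.current_ft_torque())
a=camrig.snapshot("wrist"); b=camrig.snapshot("side")
cv=np.zeros((400,800,3),np.uint8); cv[:,:400]=cv2.resize(a[:,120:520],(400,400)); cv[:300,400:]=cv2.resize(b[130:250,260:420],(400,300),interpolation=cv2.INTER_CUBIC)
cv2.imwrite("pics/lock1.png",cv[:,:,::-1])
```

```text
[-4.16877367 -0.57170123  6.47694972] [0.07844989 0.4860364  0.01202445]
```

View pics/lock1.png

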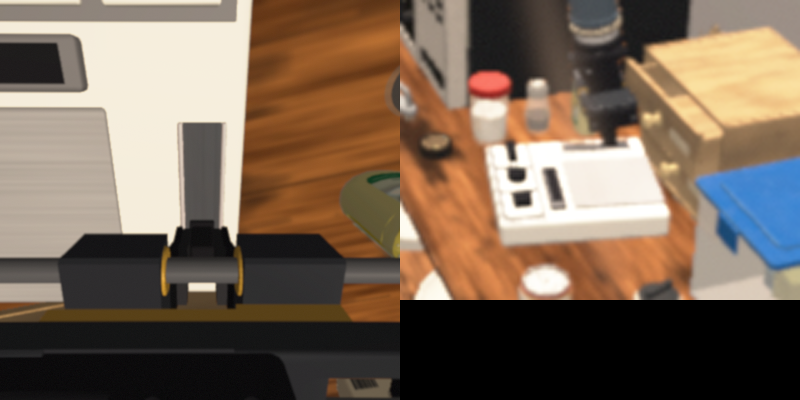

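Run:
```python
from bench import arm, camrig, workorder
from h import *
c=camrig.calibration("wrist"); a=cv2.cvtColor(camrig.snapshot("wrist"),cv2.COLOR_RGB2GRAY)
print(a[200:240,322])
for x in(.02,.04,.05,.06,.065,.07): print(x,pix(c,[W(x,.085,.074),W(x,.085,.045)]).round(1).tolist())
print("track front",S(plane(c,[322,123],.045)[0]))
```

```text
[81 80 81 81 82 81 81 81 81 81 82 82 82 83 82 83 82 82 79 65 44 24 23 27
 30 26 23 19 15 13 13 13 13 15 15 15 13 16 16 15]
0.02 [[319.5, 182.8], [319.9, 165.7]]
0.04 [[319.6, 217.7], [319.9, 196.1]]
0.05 [[319.6, 233.7], [319.9, 210.2]]
0.06 [[319.6, 248.9], [319.8, 223.8]]
0.065 [[319.6, 256.2], [319.8, 230.3]]
0.07 [[319.6, 263.4], [319.8, 236.8]]
track front [-0.00509054  0.08620527  0.045     ]
```

Run:
```python
from bench import arm, camrig, workorder
from h import *
np.set_printoptions(precision=3,suppress=True)
p=arm.current_ee_pos(); print(S(p),arm.current_force())
arm.gripper_to(.03); print("open",S(arm.current_ee_pos()),arm.current_force())
s=S(arm.current_ee_pos())
arm.gripper_to(0,12); print("shut",S(arm.current_ee_pos()),arm.current_force())
hit=False
for i in range(1,4):
    hit=arm.line_to(W(s[0]+.004*i,s[1],.058),feed=.02,f_stop=16)
    print(hit,S(arm.current_ee_pos()),arm.current_force())
    if hit: break
```

```text
[0.066 0.087 0.056] [-4.391  0.666  6.439]
open [0.066 0.088 0.055] [-2.263 -0.676 -0.132]
shut [0.066 0.088 0.055] [-3.864 -2.51   2.513]
False [0.066 0.087 0.055] [-9.501 -0.755 -3.255]
True [0.065 0.087 0.055] [-4.945  0.069  4.96 ]
```

Run:
```python
from bench import arm, camrig, workorder
from h import *
np.set_printoptions(precision=3,suppress=True)
arm.gripper_to(.04); s=S(arm.current_ee_pos()); print(s,arm.current_force())
print(arm.line_to(W(s[0]+.012,.087,.057),feed=.03,f_stop=8),S(arm.current_ee_pos()),arm.current_force())
c=camrig.calibration("wrist"); a=camrig.snapshot("wrist")
print([(x,pix(c,[W(x,.085,.074),W(x,.085,.049)]).round(0).tolist()) for x in(.047,.057,.067,.07)])
cv2.imwrite("pics/lock2.png",cv2.resize(a[150:330,220:420],(800,720)[:2] and (660,594),interpolation=cv2.INTER_CUBIC)[:,:,::-1])
```

```text
[0.064 0.086 0.054] [0.319 0.367 0.086]
True [0.064 0.086 0.053] [-1.461  1.368 -0.2  ]
[(0.047, [[321.0, 234.0], [322.0, 214.0]]), (0.057, [[321.0, 250.0], [322.0, 228.0]]), (0.067, [[321.0, 265.0], [322.0, 242.0]]), (0.07, [[321.0, 269.0], [322.0, 246.0]])]
```

View pics/lock2.png

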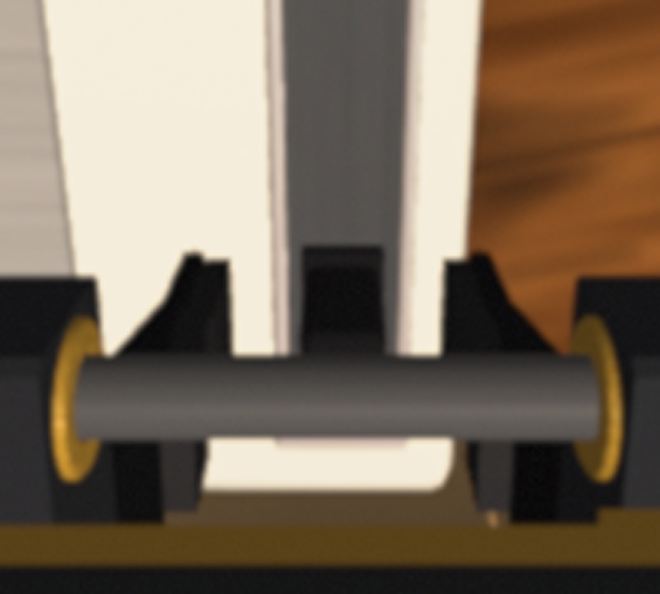

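Run:
```python
from bench import arm, camrig, workorder
from h import *
np.set_printoptions(precision=3,suppress=True)
q=down(np.pi+YAW,-.5)
print(arm.ik(W(.068,.085,.06),q),arm.ik(W(.092,.085,.06),q))
s=S(arm.current_ee_pos())
arm.line_to(W(s[0]-.02,s[1],.06),feed=.1); arm.line_to(W(.04,.086,.13),feed=.15)
arm.move_to(W(.045,.086,.15),q)
print(arm.line_to(W(.068,.086,.10),feed=.1,f_stop=8),S(arm.current_ee_pos()))
hit=arm.line_to(W(.068,.086,.06),feed=.06,f_stop=8); print(hit,S(arm.current_ee_pos()),arm.current_force())
if not hit:
    arm.gripper_to(0,12); print("gap",arm.current_finger_gap(),arm.current_force())
    print(arm.line_to(W(.092,.086,.06),feed=.03,f_stop=12),S(arm.current_ee_pos()),arm.current_force())
c=camrig.calibration("wrist"); a=camrig.snapshot("wrist")
print([(x,pix(c,[W(x,.085,.074),W(x,.085,.049)]).round(0).tolist()) for x in(.057,.067,.07)],cv2.cvtColor(a,cv2.COLOR_RGB2GRAY)[200:290:2,322],arm.current_time_s())
cv2.imwrite("pics/lock3.png",a[:,:,::-1])
```

```text
[-0.872  0.63   0.601  1.966 -0.173  0.229  1.066] [-0.823  0.648  0.577  1.917 -0.178  0.248  1.09 ]
False [0.069 0.086 0.1  ]
False [0.068 0.086 0.06 ] [-0.016 -0.953 -0.227]
gap 0.013744020930731403 [0.645 2.697 0.094]
True [0.082 0.088 0.06 ] [-0.826  0.537  3.085]
[(0.057, [[319.0, 234.0], [320.0, 201.0]]), (0.067, [[319.0, 245.0], [320.0, 212.0]]), (0.07, [[319.0, 248.0], [320.0, 216.0]])] [ 83  83  84  85  84  60  20  30  29  21  16  17  16  14  15  16  14  15
  18  17  15  19  18  18  27  32  29  31  31  41  45  47  53  62  70  75
  81  90  98 100  95  88  70  70  71] 14.8917
```

Run:
```python
from bench import arm, camrig, workorder
from h import *
np.set_printoptions(precision=3,suppress=True)
arm.gripper_to(.04); print("free test",arm.line_to(W(.090,.086,.062),feed=.04,f_stop=8),S(arm.current_ee_pos()))
arm.line_to(W(.078,.086,.062),feed=.1); arm.line_to(W(.05,.086,.15),feed=.15)
q=down(np.pi+YAW)
arm.gripper_to(0,20)
arm.move_to(W(-.085,0,.12),q)
c=camrig.calibration("wrist"); a=camrig.snapshot("wrist"); cv2.imwrite("pics/w4.png",a[:,:,::-1])
print([pix(c,W(x,.085,z)).round(0).tolist() for x,z in((.067,.049),(.07,.074),(.09,.074))])
for n,y in(("round",0),("square",-.066)):
    arm.line_to(W(-.085,y,.085),feed=.12)
    h=arm.line_to(W(-.085,y,.0565),feed=.025,f_stop=9)
    p=S(arm.current_ee_pos()); f=arm.current_force(); arm.hold(.15)
    print(n,h,p,f,S(arm.current_ee_pos()),arm.current_force())
    arm.line_to(W(-.085,y,.09),feed=.08)
print(arm.current_time_s())
```

```text
free test False [0.09  0.085 0.062]
[[[405.0, 347.0]], [[413.0, 371.0]], [[411.0, 387.0]]]
round True [-0.085 -0.     0.059] [-1.65  -0.43   6.663] [-0.085 -0.     0.059] [-1.928 -0.535  6.301]
square True [-0.085 -0.066  0.059] [-1.289 -0.331  7.108] [-0.085 -0.066  0.059] [-1.577  0.359  6.934]
23.2083
```

View pics/w4.png

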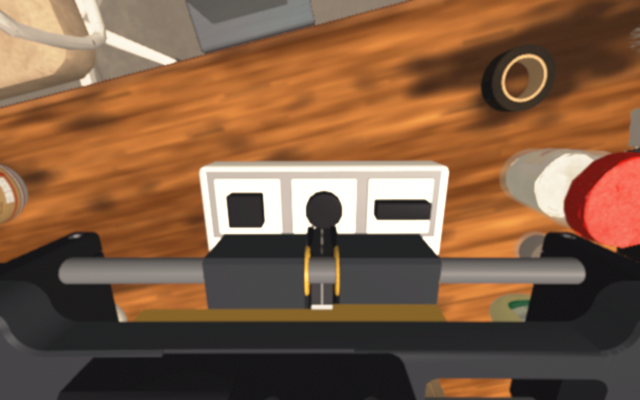

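Both keys bottomed at z≈0.059. The view shows the shut fingertip over the round key at (323,210), with the bystanders undisturbed. Next I look at the tin.

Run:
```python
from bench import arm, camrig, workorder
from h import *
np.set_printoptions(precision=3,suppress=True)
q=down(np.pi/2)
arm.line_to(W(-.085,-.066,.25),feed=.3)
arm.gripper_to(.085)
print(arm.ik([.47,-.34,.25],q))
arm.move_to([.47,-.34,.25],q)
c=camrig.calibration("wrist"); a=camrig.snapshot("wrist"); cv2.imwrite("pics/w5.png",a[:,:,::-1]); np.save("w5.npy",c,allow_pickle=True)
t=camrig.snapshot("side"); cv2.imwrite("pics/s5.png",t[:,:,::-1])
print(pix(c,[[.461,-.31,.072],[.478,-.304,.072],[.437,-.198,.115]]),arm.current_time_s())
```

```text
[-0.118  0.381  0.894  1.769 -0.324  1.147  0.876]
[[312.979 158.18 ]
 [326.942 153.28 ]
 [286.08   47.129]] 26.95
```

View pics/w5.png

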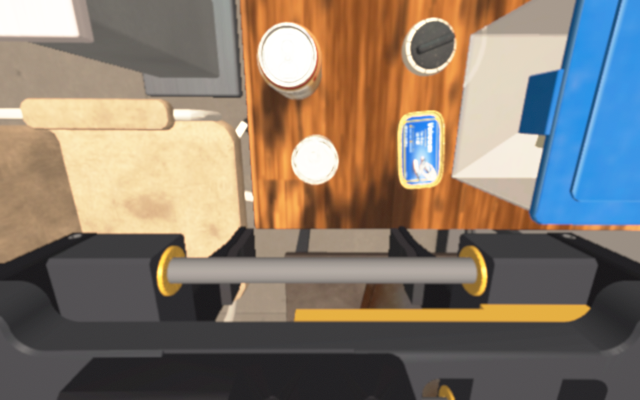

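The tin's top is at (315,159), about 48 px across. The can's top is at (289,56), the fish tin is at (421,150), and there is clear room along world x for the fingers.

Run:
```python
from bench import arm, camrig, workorder
from h import *
np.set_printoptions(precision=3,suppress=True)
c=np.load("w5.npy",allow_pickle=True).item(); im=cv2.imread("pics/w5.png")
m=cv2.inRange(cv2.cvtColor(im,cv2.COLOR_BGR2HSV),(0,0,150),(179,70,255))[125:195,280:350]
cn=max(cv2.findContours(m,0,2)[0],key=cv2.contourArea); (u,v),r=cv2.minEnclosingCircle(cn); print(u+280,v+125,r)
T=plane(c,[u+280,v+125],.072)[0]; print("tin",T)
arm.line_to([T[0],T[1],.13],feed=.2)
h=arm.line_to([T[0],T[1],.03],feed=.1,f_stop=6); print(h,arm.current_ee_pos())
if not h:
    arm.gripper_to(0,18); z0=arm.current_ee_pos()[2]; print("gap",arm.current_finger_gap(),arm.current_gripper_force(),arm.current_ee_pos())
    f0=arm.current_force(); arm.line_to([T[0],T[1],.22],feed=.15); print("df",arm.current_force()-f0,arm.current_finger_gap(),"z0",z0)
print(arm.current_time_s())
```

```text
314.8464584350586 159.2283477783203 24.32396697998047
tin [ 0.463 -0.311  0.072]
False [ 0.464 -0.312  0.031]
gap 0.05666903493565932 17.999761328101158 [ 0.463 -0.311  0.03 ]
df [ 0.107 -1.417 -4.136] 0.05742557450264907 z0 0.030124352958665612
30.8833
```

Run:
```python
from bench import arm, camrig, workorder
from h import *
np.set_printoptions(precision=3,suppress=True)
q=down(np.pi+YAW)
arm.line_to([.47,-.02,.22],feed=.2)
arm.move_to(W(-.06,-.03,.2),q)
print(arm.line_to(W(.04,-.03,.2),feed=.12,f_stop=10),S(arm.current_ee_pos()),arm.current_finger_gap())
print(arm.line_to(W(.04,-.03,.10),feed=.08,f_stop=10),S(arm.current_ee_pos()))
print(arm.line_to(W(.04,-.03,.084),feed=.015,f_stop=4),S(arm.current_ee_pos()),arm.current_force())
arm.hold(.2)
cv2.imwrite("pics/p1.png",np.vstack([cv2.resize(camrig.snapshot("side")[150:250,270:430],(640,400),interpolation=cv2.INTER_CUBIC)])[:,:,::-1])
print(S(arm.current_ee_pos()),arm.current_time_s())
```

```text
False [ 0.039 -0.03   0.2  ] 0.05718899016306867
False [ 0.04  -0.03   0.101]
True [ 0.04  -0.03   0.088] [-0.933  0.175  4.335]
[ 0.04  -0.03   0.088] 36.975
```

View pics/p1.png

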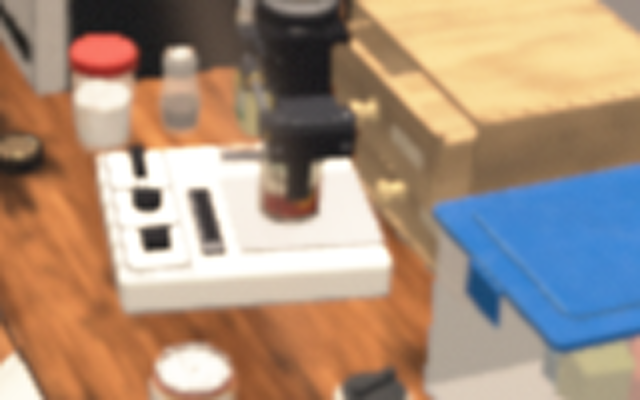

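The tin is standing on the pan, with its base at (290,210) in this crop, and contact came exactly at the expected height. Release it, check, then press the bar.

Run:
```python
from bench import arm, camrig, workorder
from h import *
np.set_printoptions(precision=3,suppress=True)
arm.gripper_to(.083); print(arm.current_finger_gap())
arm.line_to(W(.04,-.03,.20),feed=.12)
arm.line_to(W(-.085,.03,.20),feed=.2)
c=camrig.calibration("wrist"); a=camrig.snapshot("wrist"); cv2.imwrite("pics/w6.png",a[:,:,::-1])
t=camrig.snapshot("top"); ct=camrig.calibration("top"); cv2.imwrite("pics/t6.png",cv2.resize(t[120:240,230:400],(800,565),interpolation=cv2.INTER_CUBIC)[:,:,::-1])
print(pix(ct,[W(.04,-.03,.13),W(.05,-.03,.058),W(.08,.085,.074)]),arm.current_time_s())
```

```text
0.08307267116325624
[[315.349 157.26 ]
 [315.849 161.202]
 [278.795 140.955]] 39.7667
```

View pics/t6.png

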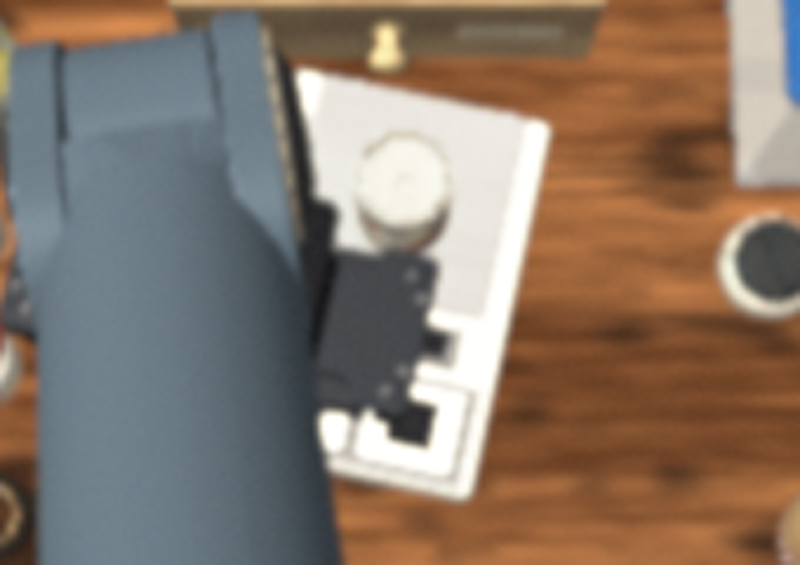

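The tin stands upright at crop (404,182), or pixel (315.8,158.7), within about 4 mm of plan. Next is the bar key.

Run:
```python
from bench import arm, camrig, workorder
from h import *
np.set_printoptions(precision=3,suppress=True)
arm.gripper_to(0,20)
arm.line_to(W(-.085,.066,.15),feed=.15); arm.line_to(W(-.085,.066,.08),feed=.1)
h=arm.line_to(W(-.085,.066,.0565),feed=.025,f_stop=9); p=S(arm.current_ee_pos()); f=arm.current_force(); arm.hold(.15)
print(h,p,f,arm.current_force())
arm.line_to(W(-.085,.066,.15),feed=.1)
arm.move_to(W(-.13,.0,.3),down(np.pi+YAW)); arm.hold(.3)
c=camrig.calibration("wrist"); a=camrig.snapshot("wrist"); cv2.imwrite("pics/w7.png",a[:,:,::-1])
for P in ((.04,-.03,.13),(.067,.085,.049),(.07,.085,.074)): print(pix(c,W(*P)))
print(arm.current_time_s())
```

```text
True [-0.085  0.066  0.059] [-1.115 -0.527  6.01 ] [-0.119 -0.467  6.011]
[[301.107 303.359]]
[[373.077 286.934]]
[[375.707 297.567]]
45.7167
```

View pics/w7.png

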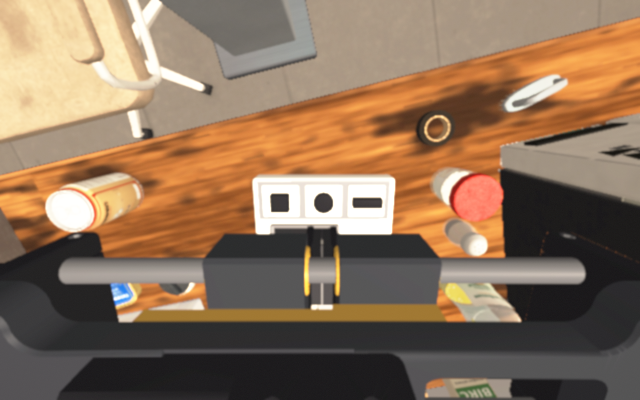

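The bar key bottomed at z≈0.059, and all three keys are up again at about row 202. The arm is clear and the bystanders are in place, so I hand the job in.

```bash
python3 -c "
from bench import arm, camrig, workorder
print(workorder.finish_job(),arm.current_time_s())"
```

```text
the job is handed in; nothing more can be done
the job is handed in; nothing more can be done
```

I handed the job in at about 46 s with every step done in order: lock at its end stop, round and square keys pressed, tin set upright about 10 mm in front of the pan's centre, and bar key pressed. The hand-in returned no pass/fail result. While I slid the lock, the gripper body was blocked by something near the cabinet; I kept the pushes to 16 N or less and finished with the tool tilted.

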